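# Load two sample discs into the slotted cassette

### The job

Slide the two handled sample discs into the cassette, each into the slot flanked by flags of its own colour (blue lowest, orange highest), fully home against the back stop with the handle pointing straight out of the mouth, and let go. Keep each disc roughly level while you carry it, leave the middle slot empty, and do not disturb the timer, the bottle cap or the petri dish.

Things in the scene. Friction and masses are not known exactly. Their poses are not given: they have to be found in the camera images.
- disc_blue: loose aluminium disc, 100 mm across, 5 mm thick, blue spot on top, about 0.12 kg; lies flat on the bench at first. A neck (12 mm wide, 5 mm thick) runs from its rim along its -x to an upright blue grip blade: x from -129 to -95 mm, 10 mm thick in y (hold it across this), z from 0 to 24 mm. Origin: centre of the disc's underside, z up.
- disc_orange: loose aluminium disc, 100 mm across, 5 mm thick, orange spot on top, about 0.12 kg; lies flat on the bench at first. A neck (12 mm wide, 5 mm thick) runs from its rim along its -x to an upright orange grip blade: x from -129 to -95 mm, 10 mm thick in y (hold it across this), z from 0 to 24 mm. Origin: centre of the disc's underside, z up.
- disc_blue_grip (a point): centre of the blue disc's grip blade, 112 mm along the disc's -x, 12 mm above its underside
- disc_orange_grip (a point): centre of the orange disc's grip blade, 112 mm along the disc's -x, 12 mm above its underside
- cassette: fixed cassette on a stand of varying height: x -52 to 56 mm, 118 wide (150 over the flags), 84 tall. Origin: centre of its underside, 28 to 48 mm above the bench; +x points in from the open mouth, which faces the robot. 3 slots, each 108 wide, 13 high; ledge tops at 12, 38, 64 mm; ledges 18 wide on each side wall, open between, front ends at x=-52, back stop face at x=+50.
- slot_blue (a point): home place in the lowest slot, flanked by two blue flags on the outside of the walls: where the blue disc's underside centre lies when it rests on the slot's ledges with its rim against the back stop. Axes as the cassette's; the disc's x then points along +x, its handle out of the mouth. 12 mm above the cassette's origin.
- slot_orange (a point): home place in the highest slot, flanked by two orange flags on the outside of the walls: where the orange disc's underside centre lies when it rests on the slot's ledges with its rim against the back stop. Axes as the cassette's; the disc's x then points along +x, its handle out of the mouth. 64 mm above the cassette's origin.
- timer: bystander: white bench timer, 66x66x18 mm, loose on the bench; origin at the centre of its underside
- bottle_cap: bystander: black bottle cap, 59 mm across, 28 mm tall, loose; origin at the centre of its underside
- petri: bystander: lidded petri dish, 90 mm across, 15 mm tall, loose; origin at the centre of its underside
Not all that is in view belongs to the job. Leave any green or red look-alike of the disc_blue alone.

How it is judged (in metres and radians):
At the end, for the whole second after the job is handed in: Each disc rests in the slot with flags of its own colour: within 6 mm of its home place in depth, 8 mm sideways, 4 mm in height, level within 0.06 rad, handle within 0.2 rad of straight out, at rest, not touched by the fingers (x of disc_blue in the frame of slot_blue between -0.006 and 0.006 m and y of disc_blue in the frame of slot_blue between -0.008 and 0.008 m and z of disc_blue in the frame of slot_blue between -0.004 and 0.004 m and angle between each of disc_blue, disc_orange's own z axis and vertical below 0.06 rad and angle between the x axis of each of disc_blue, disc_orange and the x axis of cassette, either way round below 0.2 rad and linear speed of each of disc_blue, disc_orange below 0.01 m/s and contact force between the fingers and disc_blue below 0.1 N and x of disc_orange in the frame of slot_orange between -0.006 and 0.006 m and y of disc_orange in the frame of slot_orange between -0.008 and 0.008 m and z of disc_orange in the frame of slot_orange between -0.004 and 0.004 m and contact force between the fingers and disc_orange below 0.1 N).
It fails at once if the blue disc is tipped more than 0.5 rad from level (angle between disc_blue's own z axis and vertical above 0.5 rad).
It fails at once if the orange disc is tipped more than 0.5 rad from level (angle between disc_orange's own z axis and vertical above 0.5 rad).
It fails at once if the timer is moved more than 20 mm (distance of timer from where it was at the start of the episode above 0.02 m).
It fails at once if the black bottle cap is moved more than 20 mm (distance of bottle_cap from where it was at the start of the episode above 0.02 m).
It fails at once if the petri dish is moved more than 20 mm (distance of petri from where it was at the start of the episode above 0.02 m).
It also fails if it takes over 64 s, if anything falls off the work surface, if the arm or the gripper's body presses on something with over 40 N, if the wrist force passes 120 N, or if a joint passes its speed limit or range.

### The arm

A 6-joint arm with a two-finger parallel gripper is mounted at the origin on a cart in front of the work surface, level with it; the furniture and walls round the work are solid. World frame = base frame: x ahead of the robot, y to its left, z up, the work surface at z = 0. Lengths are in mm, angles in rad, forces in N, time in s.
With the tool pointing down it reaches from about 225 to 725 mm from the base axis. Payload 3.1 kg.
Tool frame: the origin (TCP) lies midway between the tips of the shut fingers; the grasp point (between the pads) lies 19 mm behind it (robot.tcp_to_grasp is the distance from the TCP to the grasp point, in mm); z points along the fingers, y is the direction in which the jaws open and shut (so a half turn about z gives the same grasp; the last joint's range is limited). The gripper opens to 85 mm and grips with 20 to 120 N. Pads are 22 mm wide; open, the fingers measure 114 mm over their backs; the gripper's body (76 mm by 85 mm) begins 54 mm behind the grasp point. The pads swing forward as they close: fully open they stand 13 mm farther back than shut.
Start: joints at [-1.449, 0.048, 0.099, 1.622, 0, 1.443], TCP at [129.77, -508.701, 206.012] pointing down, gripper open.
Joint ranges: [-2.91, 2.91], [-0.99, 1.94], [-1.21, 1.42], [-2.12, 2.29], [-1.49, 1.47], [-3.14, 3.14]. Speed limits (rad/s): [2.79, 2.79, 3.14, 3.14, 3.14, 3.14].

### API

Orientations are given as a unit quaternion [w, x, y, z].
In Python, from rig import robot gives the robot as it stands.
- The arm moves only by the tool move_arm, never from a script. Its argument "deltas" is text: rows parted by semicolons, each of 7 numbers parted by spaces: the shift along the tool's x, y, z in m, then the turn, a rotation vector about the tool's x, y, z in rad, then the opening, from -1 (shut) to 1 (fully open). In form: x y z wx wy wz gripper; .... A call has 1 to 10 rows; each row is the pose to reach, as a shift and turn from the pose commanded when the call began, along the tool's axes at that moment; what a row does not reach only later rows make up. A row lasts 1/12 s, in which the tool goes at most 41.7 mm and 7.16 degrees, less where a joint would pass 70% of its speed; a pose out of reach is approached as far as the arm can. A call with a gripper value outside its range is refused whole. The fingers move at their own pace and stop on an object; the grip force is fixed at half the most. Time passes only in rows, so rows that repeat a pose let the fingers close. It gives the time, the measured TCP pose, the force and the opening at its end, in the units of the state.
- robot.get_state(): the state, without advancing time (a new reading comes with each control period).
- robot.camera(name): name is "scene" or "top"; returns a dict with "pixels" (480x640x3 uint8, blue, green, red), "vertical_fov" (degrees; the focal length in pixels is half the picture's height over the tangent of half this angle, whatever the lens; pixels are square), "cx", "cy" (the principal point, pixels), "dist_coeffs" ([k1, k2, p1, p2, k3] as OpenCV has them; the pictures are not rectified), "extrinsics" (4x4, takes a point from world to camera coordinates). Camera axes: x right, y down, z forward; pixel columns grow to the right and rows downward; lengths in mm; the calibration is good to about 2 mm. A picture is of the moment at which its call begins. There is no depth.
- robot.hand_in(): hands the job in, once; it reports no verdict.
The state is a dict: "time_s": time; "joint_pos": joint angles; "dq": joint speeds; "joint_torque": joint torques, N m; "position": TCP position; "orientation": TCP orientation; "wrist_force": force on the tool from outside, world axes, zero at the start; "torque": the same for the moment, N m; "opening": finger opening in mm.
Only numpy, scipy, OpenCV 4.12 (cv2) and the standard library are available. Lean on these libraries where they do the work, as an engineer would, in place of code of your own. Each camera call takes 0.05 s, during which the arm holds its last target. There are 200 camera calls.

## Working session

There is one attempt and no reset: what is moved stays moved. The work goes in short steps, Python scripts to look and compute and a tool call to move; the robot and the scene stay as the last step left them, time stands still between calls to the robot, and variables do not carry over. Pictures are saved under pics/ and viewed, about 8 in all and at most 12, crops included, and the job is handed in when it is done.

Besides the shell and the picture viewer there is one more tool, called after "Request:" in YAML: its name, and indented under it one key for each argument. move_arm: Moves the arm, as the interface text tells. Its arguments: {"type":"object","properties":{"deltas":{"type":"string"}},"required":["deltas"]}

```bash
mkdir -p pics; ls; python3 - <<'E'
from rig import robot
import cv2,numpy as np
for n in("scene","top"):
    c=robot.camera(n); cv2.imwrite(f"pics/{n}0.png",c["pixels"])
    print(n,c["vertical_fov"],c["cx"],c["cy"],c["dist_coeffs"]);print(np.round(c["extrinsics"],4).tolist())
print(robot.get_state(), robot.tcp_to_grasp)
E
```

```text
pics
scene 52.869778104006244 315.2765109912793 227.3445507219419 [-0.10415545  0.          0.          0.          0.        ]
[[-0.9159, -0.401, 0.0175, 421.3709], [-0.3304, 0.7283, -0.6004, 333.8102], [0.228, -0.5556, -0.7995, 1318.2444], [0.0, 0.0, 0.0, 1.0]]
top 52.476572614125686 320.1544754877098 244.43115203547146 [-0.04887364  0.          0.          0.          0.        ]
[[0.1016, -0.9948, 0.0047, -188.5957], [-0.9709, -0.1001, -0.2176, 510.2449], [0.217, 0.0176, -0.976, 1367.8027], [0.0, 0.0, 0.0, 1.0]]
{'time_s': 0.1, 'joint_pos': array([-1.44883473e+00,  4.86920690e-02,  9.77148589e-02,  1.62200029e+00,
       -2.98652021e-07,  1.44299315e+00]), 'dq': array([-0.00110683,  0.00047262,  0.00413188, -0.00020743,  0.00047548,
        0.00169758]), 'joint_torque': array([ 3.58627694e-03, -3.39852118e+01,  3.20934498e+01,  1.57591392e-02,
       -2.26480006e-04, -1.90356722e-06]), 'position': array([ 129.67739225, -508.09227838,  204.90639894]), 'orientation': array([-1.09058240e-03,  9.92211733e-01,  1.24557967e-01,  3.03604457e-06]), 'wrist_force': array([-0.52508064,  0.61010096, -0.48428009]), 'torque': array([-0.00124498, -0.01607374,  0.0142674 ]), 'opening': 85.34827199955087} 18.700000000000003
```

View pics/scene0.png

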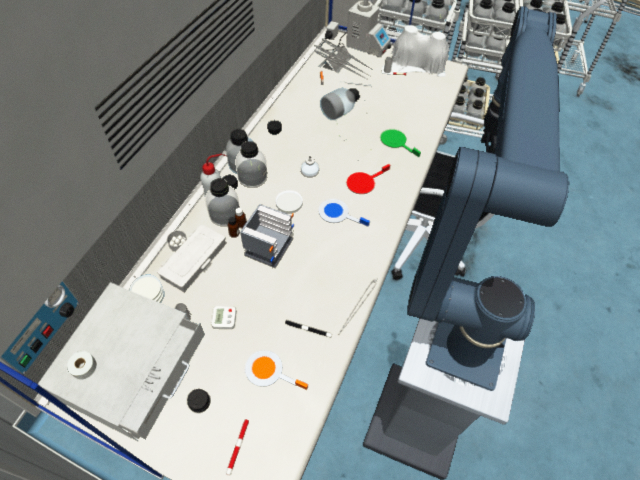

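View pics/top0.png

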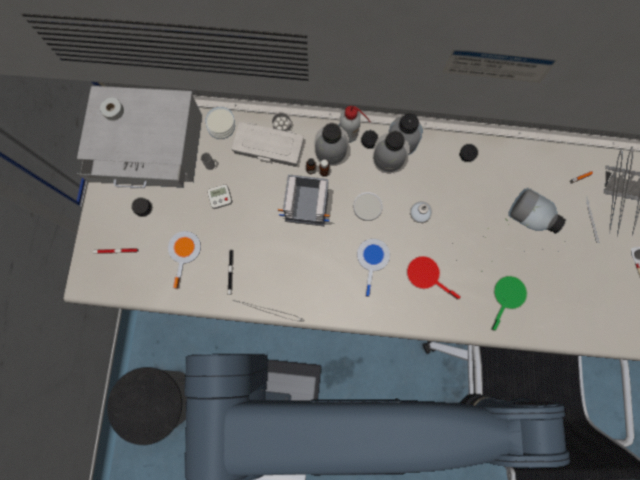

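Top view: blue disc at (373,255) with its blade at (368,290), orange disc at (184,247) with its blade at (177,283), cassette at (307,200). The look-alikes are red (423,272) and green (510,292). The handled discs whose spot colours match the description are the blue and orange ones, so I'll confirm those in one enlarged crop and measure them.

```bash
cat > h.py <<'E'
from rig import robot
import cv2,numpy as np
def cam(n):
    c=robot.camera(n); f=240/np.tan(np.radians(c["vertical_fov"]/2))
    c["K"]=np.array([[f,0,c["cx"]],[0,f,c["cy"]],[0,0,1]]); c["d"]=np.array(c["dist_coeffs"]); c["E"]=np.array(c["extrinsics"]); return c
def ray(c,p):
    u=cv2.undistortPoints(np.array([[p]],float),c["K"],c["d"])[0,0]
    R,t=c["E"][:3,:3],c["E"][:3,3]; return -R.T@t, R.T@np.array([*u,1])
def plane(c,p,z):
    o,d=ray(c,p); return o+d*(z-o[2])/d[2]
def tri(c1,p1,c2,p2):
    (a,d),(b,e)=ray(c1,p1),ray(c2,p2)
    s=np.linalg.lstsq(np.stack([d,-e],1),b-a,rcond=None)[0]
    P,Q=a+s[0]*d,b+s[1]*e; return (P+Q)/2,np.linalg.norm(P-Q)
HUE=dict(blue=(100,125),orange=(8,20))
def blobs(c,col,amin=6):
    h=cv2.cvtColor(c["pixels"],cv2.COLOR_BGR2HSV); lo,hi=HUE[col]
    m=cv2.inRange(h,(lo,140,70),(hi,255,255))
    n,l,s,ce=cv2.connectedComponentsWithStats(m)
    return [(s[i,4],ce[i],s[i,:4]) for i in range(1,n) if s[i,4]>=amin]
E
python3 - <<'E'
from h import *
for n in("scene","top"):
    c=cam(n)
    for col in HUE:
        for a,ce,b in blobs(c,col): print(n,col,a,np.round(ce,1),b,np.round(plane(c,ce,5)))
    x,y,w,h=[(180,140,260,160),(150,160,260,150)][n=="top"]
    k=cv2.resize(c["pixels"][y:y+h,x:x+w],None,fx=3,fy=3,interpolation=2); cv2.imwrite(f"pics/{n}1.png",k)
E
```

```text
scene blue 46 [330.   10.4] [329   0   3  22] [ 1030. -1485.     5.]
scene blue 7 [411.6  11. ] [411   8   2   7] [  656. -1668.     5.]
scene blue 18 [342.7  27.3] [339  26   8   4] [  912. -1362.     5.]
scene blue 203 [333.1 209.7] [324 203  19  14] [ 525. -296.    5.]
scene blue 44 [364.1 221. ] [360 218   9   7] [ 415. -294.    5.]
scene blue 15 [271.6 259.2] [270 257   4   6] [623. -38.   5.]
scene blue 6 [ 67.5 292.5] [ 66 292   4   3] [1124.  322.    5.]
scene blue 9 [ 70.4 297. ] [ 69 296   5   3] [1106.  330.    5.]
scene blue 28 [ 72.4 301.2] [ 68 299   9   7] [1091.  339.    5.]
scene blue 12 [ 43.8 307.6] [ 42 306   5   4] [1157.  393.    5.]
scene blue 147 [ 53.4 318.4] [ 43 308  21  21] [1106.  408.    5.]
scene blue 68 [ 41.9 334.4] [ 33 326  24  15] [1103.  462.    5.]
scene blue 35 [ 25.9 344.8] [ 21 337  11  15] [1124.  508.    5.]
scene blue 15 [ 41.9 346.1] [ 39 342   6   8] [1078.  490.    5.]
scene blue 28 [  6.6 354.4] [  2 349  10  11] [1155.  555.    5.]
scene blue 21 [ 31.6 353.3] [ 27 350  10   7] [1091.  520.    5.]
scene blue 53 [ 17.6 363.2] [ 12 352  1
[... 498 characters left out ...]
range 9 [231.8 226.2] [230 225   5   3] [797. -98.   5.]
scene orange 16 [270.8 248.8] [269 246   4   7] [642. -71.   5.]
scene orange 402 [263.3 367.4] [252 357  23  22] [489. 279.   5.]
scene orange 63 [301.3 383.9] [296 380  12   9] [378. 278.   5.]
top blue 47 [ 80.  190.3] [ 77 179   7  23] [634. 634.   5.]
top blue 288 [373.1 254. ] [364 245  19  19] [ 525. -297.    5.]
top blue 18 [367.8 290.3] [367 286   3  10] [ 414. -290.    5.]
top orange 40 [584.5 175.2] [578 172  14   8] [ 850. -951.    5.]
top orange 6 [325.8 214.8] [324 214   5   2] [ 633. -143.    5.]
top orange 294 [183.9 246.6] [174 237  20  20] [489. 277.   5.]
top orange 37 [176.1 282.2] [174 278   5  10] [379. 282.   5.]
```

View pics/scene1.png

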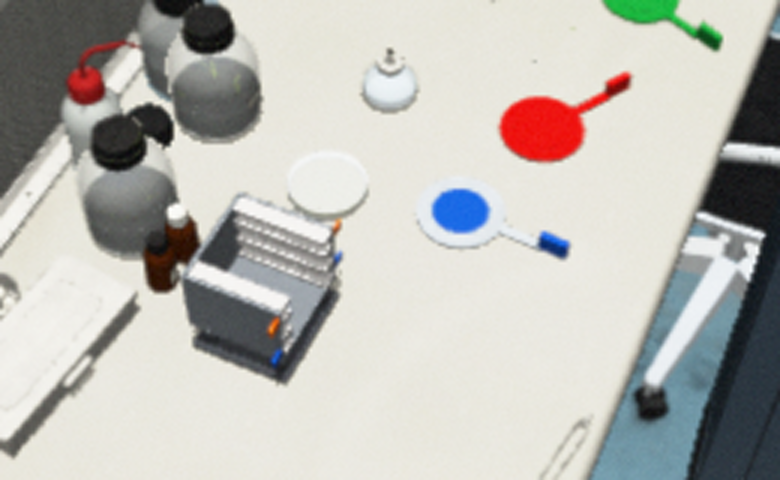

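View pics/top1.png

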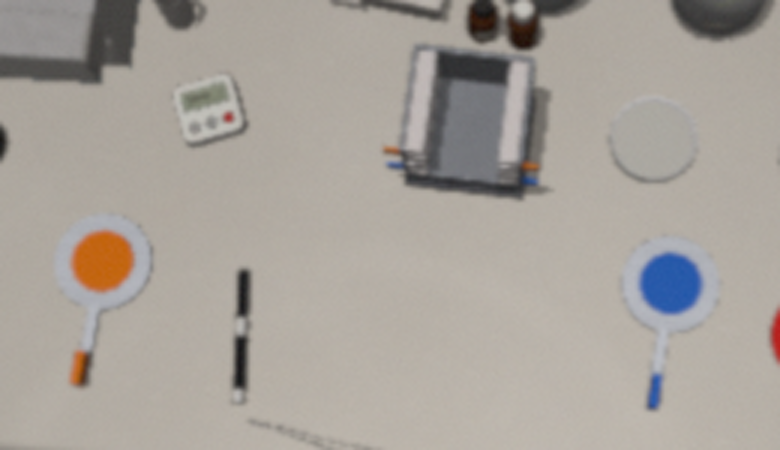

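The crops confirm it: pale discs with a blue spot and a blue blade, and with an orange spot and an orange blade. The red and green ones are solid colour, so they are look-alikes. Next, a close view of the cassette from both cameras.

```bash
python3 - <<'E'
from h import *
o=[]
for n,(x,y) in(("scene",(238,198)),("top",(274,168))):
    c=cam(n); k=cv2.resize(c["pixels"][y:y+72,x:x+60],None,fx=6.5,fy=8,interpolation=cv2.INTER_CUBIC)
    for i in range(0,60,10): cv2.putText(k,str(x+i),(int(i*6.5),10),0,.35,(0,0,255)); cv2.line(k,(int((i+.5)*6.5),12),(int((i+.5)*6.5),18),(0,0,255))
    for j in range(0,72,10): cv2.putText(k,str(y+j),(0,int((j+.5)*8)),0,.35,(0,0,255))
    o.append(k)
    h=cv2.cvtColor(c["pixels"],cv2.COLOR_BGR2HSV)
    for col,(lo,hi) in HUE.items():
        m=cv2.inRange(h,(lo-5,70,50),(hi+3,255,255)); m[:y]=0;m[y+72:]=0;m[:,:x+2]=0;m[:,x+62:]=0
        nn,l,s,ce=cv2.connectedComponentsWithStats(m)
        for i in range(1,nn):
            if s[i,4]>2:
                w=h[...,1]*(l==i).astype(float); yy,xx=np.mgrid[:480,:640]
                print(n,col,s[i],np.round([(w*xx).sum()/w.sum(),(w*yy).sum()/w.sum()],1))
    
cv2.imwrite("pics/cas.png",np.hstack(o))
E
```

```text
scene blue [291 224   3   4   7] [292.  225.4]
scene blue [269 256   5   7  23] [271.5 259. ]
scene orange [240 213   5   7  24] [242.  216.6]
scene orange [291 213   3   5  10] [291.9 214.8]
scene orange [269 245   5   8  23] [270.7 248.7]
top blue [280 214   4   2   7] [281.7 214.5]
top blue [324 219   5   3  13] [325.7 219.9]
top orange [320 168   9   5  26] [323.5 169. ]
top orange [278 209   5   2  10] [280.  209.5]
top orange [324 213   6   4  17] [326.1 214.9]
```

View pics/cas.png

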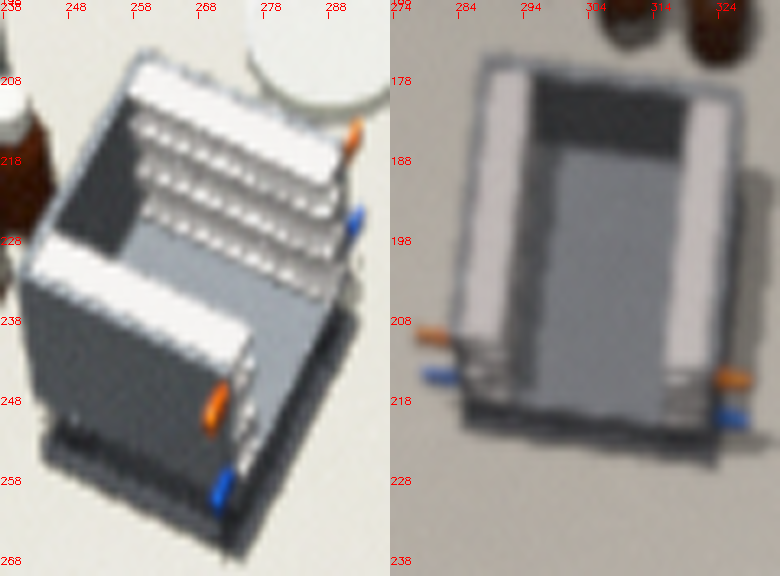

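```bash
python3 - <<'E'
from h import *
s,t=cam("scene"),cam("top")
S=lambda u,v:(238+u/6.5-.5,198+v/8-.5); T=lambda u,v:(274+(u-390)/6.5-.5,168+v/8-.5)
for nm,a,b in[("Lor",(270.7,248.7),(280,209.5)),("Lbl",(271.5,259),(281.7,214.5)),("Ror",(291.9,214.8),(326.1,214.9)),("Rbl",(292,225.4),(325.7,219.9))]:
    print(nm,*np.round(tri(s,a,t,b),1))
C=[((-52,36),(250,328),(508,338)),((50,36),(60,232),(530,72)),((-52,-54),(345,155),(711,370)),((-52,-36),(330,185),(668,370)),((50,-36),(128,95),(690,93)),((50,-54),(137,62),(732,98)),((-52,54),(240,350),(465,335)),((50,54),(40,240),(487,72))]
M=np.array([c[0] for c in C],float)
P=[tri(s,S(*c[1]),t,T(*c[2])) for c in C]
for m,p in zip(M,P): print(m,np.round(p[0],1),round(p[1],1))
z=np.mean([p[0][2] for p in P]); print("z",z)
def fit(M,Q):
    m,q=M.mean(0),Q.mean(0); H=(M-m).T@(Q-q); th=np.arctan2(H[0,1]-H[1,0],H[0,0]+H[1,1])
    R=np.array([[np.cos(th),-np.sin(th)],[np.sin(th),np.cos(th)]]); o=q-R@m
    return o,th,np.abs(Q-(M@R.T+o)).max(0)
for zz in(z,116,124,132):
    print(zz,"top",fit(M,np.array([plane(t,T(*c[2]),zz)[:2] for c in C])),"scene",fit(M,np.array([plane(s,S(*c[1]),zz)[:2] for c in C])))
# disc spots & blades
for col,ps,pt,bs,bt in[("blue",(333.1,209.7),(373.1,254),(364.1,221),(367.8,290.3)),("orange",(263.3,367.4),(183.9,246.6),(301.3,383.9),(176.1,282.2))]:
    print(col,*np.round(tri(s,ps,t,pt),1),*np.round(tri(s,bs,t,bt),1),np.round(plane(s,bs,20)),np.round(plane(t,bt,20)))
E
```

```text
Traceback (most recent call last):
ValueError: setting an array element with a sequence. The requested array has an inhomogeneous shape after 1 dimensions. The detected shape was (2,) + inhomogeneous part.
```

```bash
sed -i 's|return (P+Q)/2,np.linalg.norm(P-Q)|return np.append((P+Q)/2,np.linalg.norm(P-Q))|' h.py; cat > m.py <<'E'
from h import *
np.set_printoptions(precision=3,suppress=True)
s,t=cam("scene"),cam("top")
S=lambda u,v:(238+u/6.5-.5,198+v/8-.5); T=lambda u,v:(274+(u-390)/6.5-.5,168+v/8-.5)
for nm,a,b in[("Lor",(270.7,248.7),(280,209.5)),("Lbl",(271.5,259),(281.7,214.5)),("Ror",(291.9,214.8),(326.1,214.9)),("Rbl",(292,225.4),(325.7,219.9))]:
    print(nm,np.round(tri(s,a,t,b),1))
C=[((-52,36),(250,328),(508,338)),((50,36),(60,232),(530,72)),((-52,-54),(345,155),(711,370)),((-52,-36),(330,185),(668,370)),((50,-36),(128,95),(690,93)),((50,-54),(137,62),(732,98)),((-52,54),(240,350),(465,335)),((50,54),(40,240),(487,72))]
M=np.array([c[0] for c in C],float)
P=[tri(s,S(*c[1]),t,T(*c[2])) for c in C]
for m,p in zip(M,P): print(m,np.round(p,1))
z=np.mean([p[2] for p in P]); print("z",z)
def fit(M,Q):
    m,q=M.mean(0),Q.mean(0); H=(M-m).T@(Q-q); th=np.arctan2(H[0,1]-H[1,0],H[0,0]+H[1,1])
    R=np.array([[np.cos(th),-np.sin(th)],[np.sin(th),np.cos(th)]]); o=q-R@m
    return o,th,np.abs(Q-(M@R.T+o)).max(0)
for zz in(z,116,124,132):
    print(zz,"top",fit(M,np.array([plane(t,T(*c[2]),zz)[:2] for c in C])),"scene",fit(M,np.array([plane(s,S(*c[1]),zz)[:2] for c in C])))
for col,ps,pt,bs,bt in[("blue",(333.1,209.7),(373.1,254),(364.1,221),(367.8,290.3)),("orange",(263.3,367.4),(183.9,246.6),(301.3,383.9),(176.1,282.2))]:
    print(col,tri(s,ps,t,pt),tri(s,bs,t,bt),plane(s,bs,20),plane(t,bt,20))
E
python3 m.py
```

```text
Lor [606.  -11.5 106.9   0.3]
Lbl [607.3 -12.2  51.3   0.3]
Ror [ 602.  -144.6  111.9    0. ]
Rbl [ 602.3 -144.3   59.2    0.9]
[-52.  36.] [606.2 -45.5 113.9   0.6]
[50. 36.] [702.5 -44.6 121.    4.1]
[-52. -54.] [ 603.  -135.3  112.9    2.2]
[-52. -36.] [ 600.7 -116.6  117.2    0.5]
[ 50. -36.] [ 704.2 -115.7  118.6    1.3]
[ 50. -54.] [ 707.6 -134.1  114.7    2.5]
[-52.  54.] [601.8 -27.8 125.6   0.9]
[50. 54.] [697.7 -26.9 137.9   2.3]
z 120.22906863820376
120.22906863820376 top (array([654.398, -80.596]), np.float64(0.001986259464222587), array([2.358, 1.307])) scene (array([653.793, -80.63 ]), np.float64(-0.02342325400588113), array([ 4.067, 10.106]))
116 top (array([655.787, -80.341]), np.float64(0.001986259464222623), array([2.517, 1.404])) scene (array([655.509, -83.403]), np.float64(-0.02342325400588042), array([4.137, 9.946]))
124 top (array([653.16 , -80.823]), np.float64(0.001986259464223059), array([2.497, 1.406])) scene (array([652.263, -78.157]), np.float64(-0.023423254005881335), array([ 4.227, 10.249]))
132 top (array([650.533, -81.305]), np.float64(0.0019862594642227924), array([2.791, 1.614])) scene (array([649.017, -72.911]), np.float64(-0.023423254005880637), array([ 4.566, 10.552]))
blue [ 525.566 -296.981    3.919    0.187] [ 413.432 -289.211   11.595    1.174] [ 412.54  -282.788   20.   ] [ 411.698 -288.486   20.   ]
orange [489.858 277.766   1.056   0.005] [377.679 280.342  11.431   1.03 ] [375.901 282.955  20.   ] [377.239 277.76   20.   ]
```

```bash
cat > d.py <<'E'
# usage: d.py x y z yaw  -> tool-frame delta (m, rad) from measured pose to a tool-down pose, tool x at yaw
import sys; from h import *
from scipy.spatial.transform import Rotation as Ro
np.set_printoptions(precision=4,suppress=True)
s=robot.get_state(); q=s["orientation"]; R=Ro.from_quat([q[1],q[2],q[3],q[0]])
print("t",s["time_s"],"pos",s["position"],"yaw",np.arctan2(*R.as_matrix()[[1,0],0]),"tiltz",R.as_matrix()[:,2],"F",s["wrist_force"],"open",s["opening"])
a=list(map(float,sys.argv[1:]))
for i in range(0,len(a),4):
    x,y,z,w=a[i:i+4]; T=Ro.from_euler("z",w)*Ro.from_euler("x",np.pi)
    print(R.inv().apply(np.array([x,y,z])-s["position"])/1000,(R.inv()*T).as_rotvec())
E
python3 d.py 412.5 -289 90 -.07  412.5 -289 3 -.07
```

```text
t 0.5 pos [ 129.7967 -508.7022  206.0022] yaw 0.2498082644267737 tiltz [ 0.  0. -1.] F [-0.4326 -0.3151  0.236 ] open 85.47811451488117
[ 0.3282 -0.143   0.116 ] [ 0.     -0.      0.3198]
[ 0.3282 -0.143   0.203 ] [ 0.     -0.      0.3198]
```

Request:
move_arm:
  deltas: "0.328 -0.143 0.116 0 0 0.32 1; 0.328 -0.143 0.116 0 0 0.32 1; 0.328 -0.143 0.116 0 0 0.32 1; 0.328 -0.143 0.116 0 0 0.32 1; 0.328 -0.143 0.116 0 0 0.32 1; 0.328 -0.143 0.116 0 0 0.32 1; 0.328 -0.143 0.116 0 0 0.32 1; 0.328 -0.143 0.116 0 0 0.32 1; 0.328 -0.143 0.116 0 0 0.32 1; 0.328 -0.143 0.116 0 0 0.32 1"

```text
time_s: 1.33
position: [415.0, -283.8, 87.4]
orientation: [-0.002, 0.999, -0.032, -0.0]
wrist_force: [-1.3, 0.0, 0.1]
opening: 85.5
```

```bash
python3 d.py 412.5 -289 40 -.07  412.5 -289 3 -.07
```

```text
t 1.3333 pos [ 414.9882 -283.7698   87.4286] yaw -0.06353714988419597 tiltz [-0.0004  0.0049 -1.    ] F [-1.2959  0.0036  0.1237] open 85.45990159253437
[-0.0021  0.0056  0.0474] [-0.0048  0.0007  0.0065]
[-0.0021  0.0058  0.0844] [-0.0048  0.0007  0.0065]
```

Request:
move_arm:
  deltas: "0 0 0.03 0 0 0 1; 0 0 0.06 0 0 0 1; 0 0 0.075 0 0 0 1; 0 0 0.087 0 0 0 1; 0 0 0.087 0 0 0 1; 0 0 0.087 0 0 0 1; 0 0 0.087 0 0 0 -1; 0 0 0.087 0 0 0 -1; 0 0 0.087 0 0 0 -1; 0 0 0.087 0 0 0 -1"

```text
time_s: 2.17
position: [413.0, -289.9, 4.3]
orientation: [0.001, 0.999, -0.035, 0.001]
wrist_force: [0.6, 0.8, 0.8]
opening: 38.9
```

Request:
move_arm:
  deltas: "0 0 0 0 0 0 -1; 0 0 0 0 0 0 -1; 0 0 0 0 0 0 -1; 0 0 0 0 0 0 -1; 0 0 0 0 0 0 -1; 0 0 0 0 0 0 -1"

```text
time_s: 2.67
position: [412.2, -289.0, 2.9]
orientation: [-0.0, 0.999, -0.035, -0.0]
wrist_force: [0.1, -0.1, 0.4]
opening: 0.2
```

```bash
python3 d.py 405 -85 120 -.0
```

```text
t 2.6667 pos [ 412.1881 -288.9864    2.9419] yaw -0.0701971886744622 tiltz [-0.0001  0.0001 -1.    ] F [ 0.1324 -0.0893  0.38  ] open 0.2217264341041523
[-0.0215 -0.203  -0.117 ] [-0.0001  0.0001 -0.0702]
```

The fingers shut on nothing, so I need to look.

```bash
python3 - <<'E'
from h import *
o=[]
for n,(x,y) in(("scene",(300,160)),("top",(320,200))):
    c=cam(n); o.append(cv2.resize(c["pixels"][y:y+120,x:x+95],None,fx=4,fy=4,interpolation=2))
    for a,ce,b in blobs(c,"blue",4):
        if 300<ce[0]<420 and 190<ce[1]<320: print(n,a,ce,b)
cv2.imwrite("pics/g1.png",np.hstack(o))
E
```

```text
scene 204 [332.98529412 209.7254902 ] [324 203  19  14]
scene 45 [363.88888889 221.37777778] [360 217   9   9]
top 58 [368.20689655 249.31034483] [364 245  11  11]
```

View pics/g1.png

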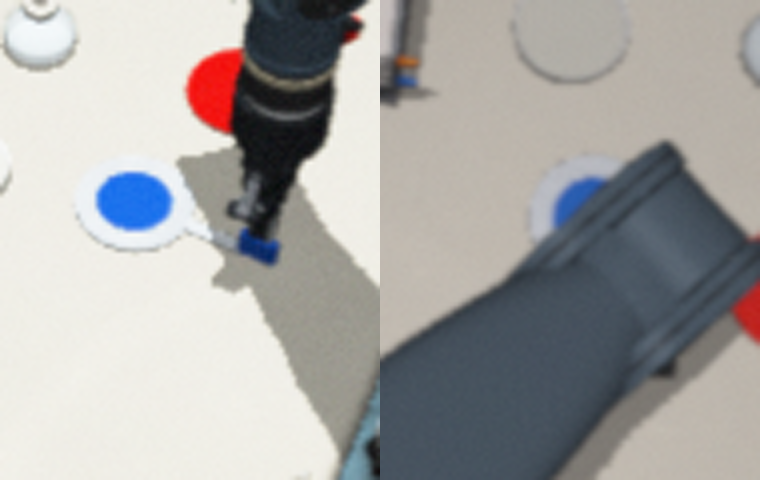

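The scene view shows the blade at about (364,221), unmoved, with the fingertips ending at its top or far edge. The top view is blocked by the arm. I'll lift a little to see whether the blade comes along.

Request:
move_arm:
  deltas: "0 0 -0.01 0 0 0 -1; 0 0 -0.02 0 0 0 -1; 0 0 -0.03 0 0 0 -1; 0 0 -0.03 0 0 0 -1; 0 0 -0.03 0 0 0 -1; 0 0 -0.03 0 0 0 -1"

```text
time_s: 3.27
position: [412.5, -289.3, 33.5]
orientation: [0.0, 0.999, -0.035, 0.0]
wrist_force: [-0.7, -0.2, -0.1]
opening: -0.1
```

```bash
python3 - <<'E'
from h import *
c=cam("scene")
for a,ce,b in blobs(c,"blue",4):
    if 300<ce[0]<420 and 190<ce[1]<320: print(a,ce,b,plane(c,ce,5))
p=lambda P:np.round(cv2.projectPoints(np.array([P],float),cv2.Rodrigues(c["E"][:3,:3])[0],c["E"][:3,3],c["K"],c["d"])[0].ravel(),1)
s=robot.get_state()["position"]; print(s,"tcp px",p(s),"at z0",p([s[0],s[1],3]), "blade spots", [p([413,y,24]) for y in(-280,-289,-298)])
cv2.imwrite("pics/g2.png",cv2.resize(c["pixels"][180:240,320:400],None,fx=8,fy=8,interpolation=2))
E
```

```text
203 [333.02463054 209.70935961] [324 203  19  14] [ 525.58735882 -296.01754635    5.        ]
50 [363.96 221.04] [360 217   9   9] [ 415.55258531 -293.94759806    5.        ]
[ 412.15477799 -288.97654228   32.95752809] tcp px [365.3 217.2] at z0 [364.4 222.9] blade spots [array([363.8, 220.8]), array([364.8, 218.8]), array([365.7, 216.8])]
```

View pics/g2.png

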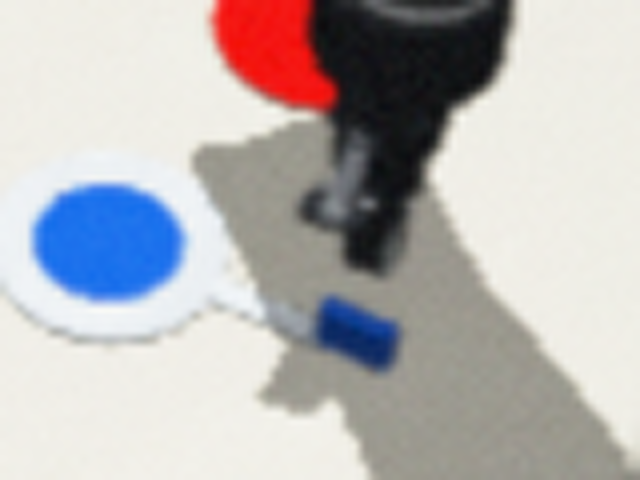

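The crop shows the fingertips at about (366,213), while the reported TCP projects to (365,217). The blade at (364,221) is untouched. So the tips seem to sit roughly 20 mm higher than reported. I'll check by probing the bench with shut fingers beside the blade.

Request:
move_arm:
  deltas: "0 -0.04 0 0 0 0 -1; 0 -0.05 0 0 0 0 -1; 0 -0.05 0.02 0 0 0 -1; 0 -0.05 0.03 0 0 0 -1; 0 -0.05 0.034 0 0 0 -1; 0 -0.05 0.036 0 0 0 -1; 0 -0.05 0.036 0 0 0 -1"

```text
time_s: 3.9
position: [415.1, -239.1, -3.7]
orientation: [-0.0, 0.999, -0.035, -0.001]
wrist_force: [0.5, 0.8, 0.5]
opening: -0.3
```

```bash
python3 d.py; python3 - <<'E'
from h import *
o=[]
for n,(x,y) in(("scene",(310,190)),("top",(300,220))):
    c=cam(n);s=robot.get_state()["position"]
    p=lambda P:np.round(cv2.projectPoints(np.array([P],float),cv2.Rodrigues(c["E"][:3,:3])[0],c["E"][:3,3],c["K"],c["d"])[0].ravel(),1)
    print(n,p(s),p(s+[0,0,20]))
    o.append(cv2.resize(c["pixels"][y:y+75,x:x+75],None,fx=5,fy=5,interpolation=2))
cv2.imwrite("pics/g3.png",np.hstack(o))
E
```

```text
t 3.9 pos [ 415.1156 -239.0519   -3.7495] yaw -0.07072373083500608 tiltz [-0.0014  0.001  -1.    ] F [0.4884 0.8349 0.4688] open -0.322071517572048
scene [357.9 234.8] [358.4 231.1]
top [350.9 288.2] [351.4 287.3]
```

View pics/g3.png

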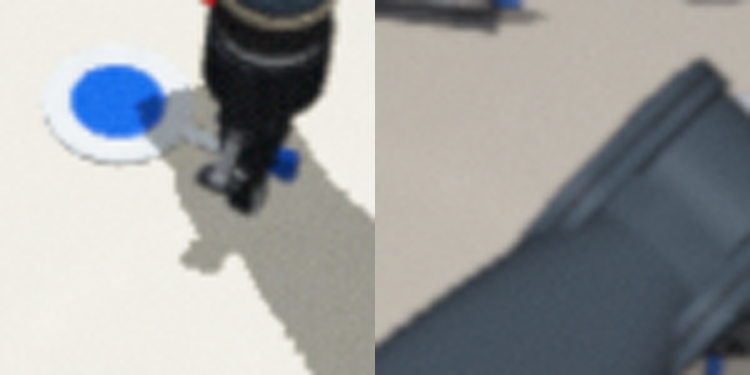

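The tip shows at about (359,232), and TCP −4 mm gives no contact. That confirms an offset, so I'll keep probing down.

Request:
move_arm:
  deltas: "0 0 0.003 0 0 0 -1; 0 0 0.006 0 0 0 -1; 0 0 0.006 0 0 0 -1"

```text
time_s: 4.25
position: [415.6, -239.2, -9.3]
orientation: [-0.0, 0.999, -0.035, -0.0]
wrist_force: [-0.5, -0.5, 0.4]
opening: 0.1
```

Request:
move_arm:
  deltas: "0 0 0.003 0 0 0 -1; 0 0 0.003 0 0 0 -1"

```text
time_s: 4.42
position: [415.5, -239.0, -12.5]
orientation: [-0.0, 0.999, -0.035, -0.0]
wrist_force: [0.4, -0.5, 0.3]
opening: -0.0
```

Request:
move_arm:
  deltas: "0 0 0.003 0 0 0 -1; 0 0 0.003 0 0 0 -1"

```text
time_s: 4.58
position: [415.4, -238.9, -15.6]
orientation: [-0.0, 0.999, -0.035, -0.0]
wrist_force: [0.3, 0.1, -0.6]
opening: -0.0
```

Request:
move_arm:
  deltas: "0 0 0.002 0 0 0 -1; 0 0 0.002 0 0 0 -1"

```text
time_s: 4.75
position: [415.5, -239.0, -17.4]
orientation: [-0.0, 0.999, -0.035, -0.0]
wrist_force: [-0.6, 0.5, 0.4]
opening: -0.0
```

Request:
move_arm:
  deltas: "0 0 0.002 0 0 0 -1; 0 0 0.002 0 0 0 -1"

```text
time_s: 4.92
position: [415.6, -239.0, -19.3]
orientation: [-0.0, 0.999, -0.035, -0.0]
wrist_force: [-0.1, 0.2, -0.0]
opening: -0.0
```

Request:
move_arm:
  deltas: "0 0 0.002 0 0 0 -1; 0 0 0.002 0 0 0 -1"

```text
time_s: 5.08
position: [415.6, -239.0, -21.3]
orientation: [-0.0, 0.999, -0.035, -0.0]
wrist_force: [0.2, 0.1, -0.4]
opening: -0.0
```

Request:
move_arm:
  deltas: "0 0 0.002 0 0 0 -1; 0 0 0.002 0 0 0 -1"

```text
time_s: 5.25
position: [415.5, -239.0, -23.4]
orientation: [-0.0, 0.999, -0.035, -0.0]
wrist_force: [0.7, -0.1, -0.4]
opening: 0.1
```

Request:
move_arm:
  deltas: "0 0 0.002 0 0 0 -1; 0 0 0.002 0 0 0 -1"

```text
time_s: 5.42
position: [415.8, -239.3, -25.1]
orientation: [0.0, 0.999, -0.035, 0.0]
wrist_force: [-0.1, 0.6, -0.5]
opening: 0.2
```

Request:
move_arm:
  deltas: "0 0 0.002 0 0 0 -1; 0 0 0.002 0 0 0 -1"

```text
time_s: 5.58
position: [415.9, -239.4, -25.3]
orientation: [0.0, 0.999, -0.035, 0.0]
wrist_force: [-2.5, 2.6, 8.8]
opening: -0.3
```

Request:
move_arm:
  deltas: "0 0 0.002 0 0 0 -1; 0 0 0.002 0 0 0 -1"

```text
time_s: 5.75
position: [415.9, -239.4, -25.3]
orientation: [0.0, 0.999, -0.035, 0.0]
wrist_force: [-6.9, 4.6, 18.7]
opening: 0.2
```

Contact at reported z = −25.2, so the true tip height is the reported z plus 25 mm. I'll go back over the blade and grasp with that correction.

Request:
move_arm:
  deltas: "0 0 -0.025 0 0 0 -1; 0 0 -0.05 0 0 0 1; 0 0 -0.05 0 0 0 1; 0 0.03 -0.05 0 0 0 1; 0 0.05 -0.05 0 0 0 1; 0 0.05 -0.05 0 0 0 1; 0 0.05 -0.05 0 0 0 1; 0 0.05 -0.05 0 0 0 1; 0 0.05 -0.05 0 0 0 1; 0 0.05 -0.05 0 0 0 1"

```text
time_s: 6.58
position: [412.1, -288.1, 20.6]
orientation: [-0.0, 0.999, -0.035, -0.0]
wrist_force: [0.1, 0.2, 1.0]
opening: 85.4
```

```bash
python3 d.py 412.5 -289 -22 -.07
```

```text
t 6.5833 pos [ 412.0651 -288.1016   20.6414] yaw -0.06931040840317448 tiltz [-0.0006  0.0008 -1.    ] F [0.1018 0.1586 0.9685] open 85.41864751219575
[0.0005 0.0009 0.0426] [-0.0007  0.0006  0.0007]
```

Request:
move_arm:
  deltas: "0 0.001 0.02 0 0 0 1; 0 0.001 0.036 0 0 0 1; 0 0.001 0.042 0 0 0 1; 0 0.001 0.042 0 0 0 1; 0 0.001 0.042 0 0 0 -1; 0 0.001 0.042 0 0 0 -1; 0 0.001 0.042 0 0 0 -1; 0 0.001 0.042 0 0 0 -1; 0 0.001 0.042 0 0 0 -1; 0 0.001 0.042 0 0 0 -1"

```text
time_s: 7.42
position: [412.5, -290.3, -20.4]
orientation: [0.0, 0.999, -0.035, 0.0]
wrist_force: [-0.2, -0.4, 0.2]
opening: 12.4
```

Request:
move_arm:
  deltas: "0 0 0 0 0 0 -1; 0 0 0 0 0 0 -1; 0 0 0 0 0 0 -1; 0 0 0 0 0 0 -1"

```text
time_s: 7.75
position: [412.7, -290.5, -20.3]
orientation: [0.0, 0.999, -0.035, 0.001]
wrist_force: [0.7, -0.5, 3.9]
opening: 8.6
```

Gripped: opening 8.6 mm, with the disc's underside at bench level when the TCP reads −20.3. Now lift and carry it to the front of the mouth.

Request:
move_arm:
  deltas: "0 0 -0.02 0 0 0 -1; 0 0 -0.045 0 0 0 -1; 0 0 -0.065 0 0 0 -1; 0 0 -0.065 0 0 0 -1; 0 0 -0.065 0 0 0 -1"

```text
time_s: 8.17
position: [412.7, -290.7, 44.6]
orientation: [0.001, 0.999, -0.035, 0.001]
wrist_force: [-0.7, 0.4, -0.6]
opening: 8.4
```

```bash
python3 d.py 405 -80 40 0
```

```text
t 8.1667 pos [ 412.7033 -290.6992   44.6339] yaw -0.07020742717970767 tiltz [ 0.0012 -0.0015 -1.    ] F [-0.6607  0.3531 -0.6128] open 8.393745019348643
[-0.0225 -0.2096  0.0043] [ 0.0015 -0.0013 -0.0702]
```

Request:
move_arm:
  deltas: "-0.008 -0.015 0 0 0 -0.01 -1; -0.016 -0.045 0 0 0 -0.02 -1; -0.022 -0.08 0 0 0 -0.03 -1; -0.022 -0.115 0 0 0 -0.045 -1; -0.022 -0.15 0 0 0 -0.055 -1; -0.022 -0.18 0 0 0 -0.065 -1; -0.022 -0.2 0 0 0 -0.07 -1; -0.022 -0.21 0 0 0 -0.07 -1; -0.022 -0.21 0 0 0 -0.07 -1; -0.022 -0.21 0 0 0 -0.07 -1"

```text
time_s: 9.0
position: [404.2, -79.1, 42.8]
orientation: [0.0, 1.0, 0.0, -0.001]
wrist_force: [-0.1, 0.4, -1.1]
opening: 9.0
```

```bash
python3 d.py 405 -80 40 0; python3 - <<'E'
from h import *
np.set_printoptions(precision=1,suppress=True)
P={}
o=[]
for n,(x,y) in(("scene",(235,195)),("top",(264,165))):
    c=cam(n); P[n]=c
    for a,ce,b in blobs(c,"blue",3):
        if 220<ce[0]<420 and 150<ce[1]<330: print(n,a,ce,b)
    o.append(cv2.resize(c["pixels"][y:y+90,x:x+78],None,fx=5,fy=6.5,interpolation=cv2.INTER_CUBIC))
cv2.imwrite("pics/c1.png",np.hstack(o))
E
```

```text
t 9.0 pos [404.2092 -79.1135  42.8426] yaw 0.0005190887647271932 tiltz [-0.002  -0.0003 -1.    ] F [-0.0965  0.3794 -1.1385] open 9.010386206114296
[0.0008 0.0009 0.0028] [0.0003 0.002  0.0005]
scene 274 [308.5 249.6] [299 241  20  18]
scene 15 [271.6 259.2] [270 257   4   6]
scene 10 [348.4 262.1] [348 260   2   6]
top 3 [326. 220.] [325 220   3   1]
top 24 [304.2 237.3] [299 236  10   4]
```

View pics/c1.png

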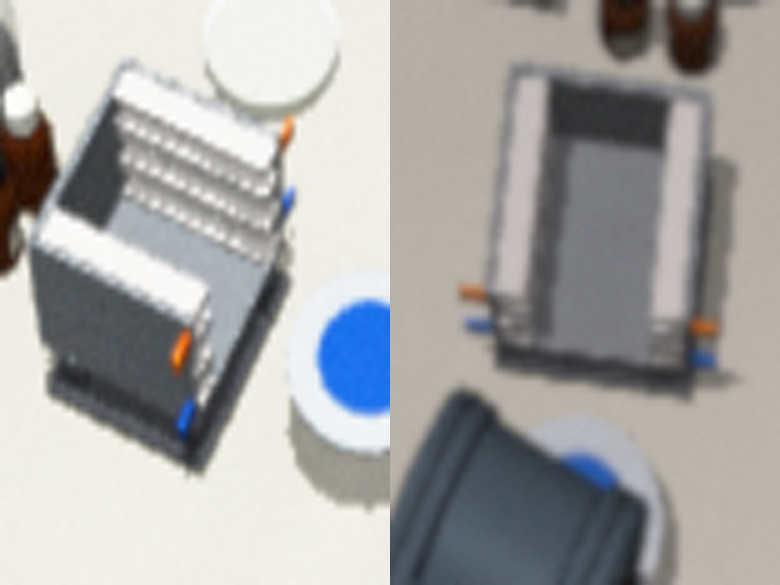

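```bash
python3 - <<'E'
from h import *
np.set_printoptions(precision=1,suppress=True)
s,t=cam("scene"),cam("top")
p=(308.5,249.6)
for z in(60,65,68,71): print(z,plane(s,p,z))
# top disc rim: bright low-sat pixels right edge/top edge; scene blob of flags per fixed z
for b in(30,34,38,42):
    print(b,"Lbl s",plane(s,(271.5,259),b+18.5),"t",plane(t,(281.7,214.5),b+18.5),"Lor s",plane(s,(270.7,248.7),b+70.5),"t",plane(t,(280,209.5),b+70.5))
    print("   Rbl t",plane(t,(325.7,219.9),b+18.5),"Ror t",plane(t,(326.1,214.9),b+70.5))
g=t["pixels"][228:262,280:322].astype(int)
print(t["pixels"][226:236,308].tolist()); print(t["pixels"][245,308:330].tolist())
E
```

```text
60 [519.3 -82.5  60. ]
65 [518.  -79.4  65. ]
68 [517.1 -77.5  68. ]
71 [516.3 -75.6  71. ]
30 Lbl s [608.4 -13.8  48.5] t [607.9 -12.   48.5] Lor s [608.5 -15.3 100.5] t [607.7 -10.8 100.5]
   Rbl t [ 604.8 -144.2   48.5] Ror t [ 605.3 -144.5  100.5]
34 Lbl s [607.  -11.6  52.5] t [606.8 -12.4  52.5] Lor s [607.  -12.9 104.5] t [606.6 -11.3 104.5]
   Rbl t [ 603.6 -144.3   52.5] Ror t [ 604.1 -144.5  104.5]
38 Lbl s [605.7  -9.3  56.5] t [605.7 -12.8  56.5] Lor s [605.6 -10.6 108.5] t [605.4 -11.7 108.5]
   Rbl t [ 602.5 -144.3   56.5] Ror t [ 603.  -144.6  108.5]
42 Lbl s [604.3  -7.1  60.5] t [604.5 -13.2  60.5] Lor s [604.1  -8.2 112.5] t [604.3 -12.2 112.5]
   Rbl t [ 601.4 -144.3   60.5] Ror t [ 601.8 -144.6  112.5]
[[168, 178, 185], [169, 179, 186], [169, 178, 185], [173, 179, 184], [181, 181, 182], [188, 183, 181], [189, 183, 182], [188, 182, 180], [187, 180, 178], [188, 177, 174]]
[[65, 58, 51], [70, 63, 54], [80, 71, 61], [81, 71, 61], [73, 64, 56], [60, 52, 46], [66, 62, 58], [108, 103, 100], [158, 152, 151], [179, 173, 172], [165, 163, 162], [128, 130, 133], [117, 123, 128], [141, 149, 154], [165, 174, 181], [171, 180, 187], [174, 183, 188], [172, 181, 187], [173, 182, 188], [174, 183, 189], [173, 182, 188], [174, 182, 190]]
```

```bash
python3 - <<'E'
from h import *
np.set_printoptions(precision=2,suppress=True)
t=cam("top"); s=robot.get_state()["position"]; print(s)
# measured rim points in top image cast to z=66 (rim mid) -> distance from arm-predicted centre
for p in[(318.5,245),(308,229.3)]:
    P=plane(t,p,s[2]+22.8); print(P, P[:2]-(s[:2]+[112.3,0]), np.linalg.norm(P[:2]-(s[:2]+[112.3,0])))
E
```

```text
[404.99 -80.14  43.93]
[ 522.41 -131.11   66.73] [  5.12 -50.97] 51.22459071784099
[566.04 -95.75  66.73] [ 48.75 -15.61] 51.19331448488623
```

Request:
move_arm:
  deltas: "0 -0.0015 0.006 0 0 0 -1; 0 -0.0015 0.0115 0 0 0 -1; 0 -0.0015 0.0115 0 0 0 -1; 0.01 -0.0015 0.0115 0 0 0 -1; 0.02 -0.0015 0.0115 0 0 0 -1; 0.03 -0.0015 0.0115 0 0 0 -1; 0.04 -0.0015 0.0115 0 0 0 -1; 0.048 -0.0015 0.0115 0 0 0 -1; 0.055 -0.0015 0.0115 0 0 0 -1; 0.055 -0.0015 0.0115 0 0 0 -1"

```text
time_s: 10.08
position: [461.1, -77.7, 32.5]
orientation: [0.0, 1.0, 0.0, 0.0]
wrist_force: [0.4, -0.1, -1.0]
opening: 8.4
```

```bash
python3 d.py 500 -78.5 32.2 0
```

```text
t 10.0833 pos [461.0661 -77.6912  32.4717] yaw 5.9522307042333165e-05 tiltz [ 0.0007 -0.0001 -1.    ] F [ 0.4383 -0.1448 -0.9959] open 8.395373340720212
[0.0389 0.0008 0.0003] [ 0.0001 -0.0007  0.0001]
```

Request:
move_arm:
  deltas: "0.008 0.0005 0 0 0 0 -1; 0.016 0.0005 0 0 0 0 -1; 0.024 0.0005 0 0 0 0 -1; 0.032 0.0005 0 0 0 0 -1; 0.038 0.0005 0 0 0 0 -1; 0.038 0.0005 0 0 0 0 -1"

```text
time_s: 10.58
position: [499.5, -78.2, 32.7]
orientation: [0.0, 1.0, 0.0, 0.001]
wrist_force: [0.1, -0.6, -1.5]
opening: 8.3
```

Request:
move_arm:
  deltas: "0.008 0 0 0 0 0 -1; 0.016 0 0 0 0 0 -1; 0.024 0 0 0 0 0 -1; 0.028 0 0 0 0 0 -1; 0.028 0 0 0 0 0 -1"

```text
time_s: 11.0
position: [527.1, -78.2, 32.6]
orientation: [0.0, 1.0, 0.0, 0.0]
wrist_force: [0.2, 0.1, -1.8]
opening: 8.5
```

Request:
move_arm:
  deltas: "0 0 0.0015 0 0 0 -1; 0 0 0.0015 0 0 0 -1"

```text
time_s: 11.17
position: [525.5, -77.9, 30.6]
orientation: [-0.0, 1.0, -0.0, -0.001]
wrist_force: [0.1, 0.5, -1.2]
opening: 8.4
```

Request:
move_arm:
  deltas: "0 0 0.0015 0 0 0 -1; 0 0 0.0015 0 0 0 -1"

```text
time_s: 11.33
position: [525.5, -78.0, 29.2]
orientation: [-0.0, 1.0, -0.0, -0.0]
wrist_force: [-0.1, -0.3, -1.1]
opening: 8.6
```

Request:
move_arm:
  deltas: "0 0 0.001 0 0 0 -1; 0 0 0.001 0 0 0 -1"

```text
time_s: 11.5
position: [525.8, -78.1, 28.7]
orientation: [-0.0, 1.0, -0.0, 0.0]
wrist_force: [-1.2, -0.2, 0.9]
opening: 8.6
```

Request:
move_arm:
  deltas: "0 0 0.001 0 0 0 -1; 0 0 0.001 0 0 0 -1"

```text
time_s: 11.67
position: [526.0, -78.1, 28.2]
orientation: [0.0, 1.0, -0.0, 0.0]
wrist_force: [-2.6, 0.4, 3.4]
opening: 8.9
```

Request:
move_arm:
  deltas: "0 0 0.001 0 0 0 -1; 0 0 0.001 0 0 0 -1"

```text
time_s: 11.83
position: [526.0, -78.2, 27.7]
orientation: [0.0, 1.0, -0.0, 0.0]
wrist_force: [-3.8, -0.1, 6.4]
opening: 8.2
```

Ledge contact at TCP 28.9, so the ledge is at 49 mm and the base at about 37 mm, as estimated. Ease up 2 mm and slide home.

Request:
move_arm:
  deltas: "0 0 -0.002 0 0 0 -1; 0.004 0 -0.002 0 0 0 -1; 0.008 0 -0.002 0 0 0 -1; 0.01 0 -0.002 0 0 0 -1; 0.01 0 -0.002 0 0 0 -1"

```text
time_s: 12.25
position: [536.8, -78.1, 28.5]
orientation: [0.0, 1.0, -0.0, 0.0]
wrist_force: [-0.3, -0.0, 1.4]
opening: 8.3
```

Request:
move_arm:
  deltas: "0.003 0 0 0 0 0 -1; 0.003 0 0 0 0 0 -1"

```text
time_s: 12.42
position: [539.5, -78.1, 28.5]
orientation: [0.0, 1.0, -0.0, 0.0]
wrist_force: [-1.1, -0.3, 2.0]
opening: 8.6
```

Request:
move_arm:
  deltas: "0.002 0 0 0 0 0 -1; 0.002 0 0 0 0 0 -1"

```text
time_s: 12.58
position: [541.2, -78.0, 28.5]
orientation: [0.0, 1.0, -0.0, 0.0]
wrist_force: [-1.4, 0.8, 2.0]
opening: 8.2
```

Request:
move_arm:
  deltas: "0.002 0 0 0 0 0 -1; 0.002 0 0 0 0 0 -1"

```text
time_s: 12.75
position: [541.1, -78.1, 28.4]
orientation: [0.0, 1.0, -0.0, -0.002]
wrist_force: [-6.5, -0.8, 5.0]
opening: 8.4
```

Back stop contact: Fx −6.5 N at TCP x = 541, as predicted. Release and retreat up.

Request:
move_arm:
  deltas: "-0.001 0 0 0 0 0 -1; -0.001 0 0 0 0 0 1; -0.001 0 0 0 0 0 1; -0.001 0 0 0 0 0 1; -0.001 0 0 0 0 0 1; -0.001 0 0 0 0 0 1; -0.001 0 0 0 0 0 1; -0.001 0 0 0 0 0 1"

```text
time_s: 13.42
position: [542.0, -78.1, 28.4]
orientation: [-0.0, 1.0, -0.0, 0.0]
wrist_force: [0.1, 0.3, 0.5]
opening: 85.3
```

Request:
move_arm:
  deltas: "0 0 -0.02 0 0 0 1; 0 0 -0.05 0 0 0 1; -0.02 0 -0.08 0 0 0 1; -0.06 -0.02 -0.1 0 0 0 1; -0.1 -0.05 -0.1 0 0 0 1; -0.13 -0.08 -0.1 0 0 0 1; -0.14 -0.12 -0.1 0 0 0 1; -0.14 -0.16 -0.1 0 0 0 1; -0.14 -0.18 -0.1 0 0 0 1; -0.14 -0.18 -0.1 0 0 0 1"

```text
time_s: 14.25
position: [402.1, 84.1, 128.9]
orientation: [-0.009, 1.0, 0.014, 0.0]
wrist_force: [0.1, -0.8, -0.1]
opening: 85.2
```

```bash
python3 d.py 377.5 279.5 20 -.02; python3 - <<'E'
from h import *
np.set_printoptions(precision=1,suppress=True)
P={}
for n in("scene","top"):
    c=P[n]=cam(n)
    for col in HUE:
      for a,ce,b in blobs(c,col,3):
        if 220<ce[0]<420 and 170<ce[1]<400: print(n,col,a,ce,b,plane(c,ce,49+15))
    x,y=[(235,195),(264,165)][n=="top"]
    P[n+"o"]=cv2.resize(c["pixels"][y:y+90,x:x+78],None,fx=5,fy=6.5,interpolation=cv2.INTER_CUBIC)
cv2.imwrite("pics/c2.png",np.hstack([P["sceneo"],P["topo"]]))
E
```

```text
t 14.25 pos [402.0639  84.1488 128.8874] yaw 0.028133431426612926 tiltz [ 0.0005  0.0184 -0.9998] F [ 0.1235 -0.8142 -0.0717] open 85.18089344200627
[-0.0192 -0.1939  0.1125] [-0.0184 -0.0006  0.0481]
scene blue 88 [270.2 232.8] [261 229  17  10] [649.5 -88.2  64. ]
scene blue 52 [300.7 247.7] [296 244  10   8] [542.1 -76.6  64. ]
scene blue 16 [271.5 259.3] [270 257   4   6] [602.6  -4.2  64. ]
scene orange 11 [242.4 215.9] [241 214   4   5] [ 758.  -110.7   64. ]
scene orange 4 [291.8 215.2] [291 214   2   3] [ 618.8 -176.7   64. ]
scene orange 10 [237.6 217. ] [236 216   4   3] [ 769.4 -100.8   64. ]
scene orange 18 [231.2 226. ] [228 224   8   4] [770.1 -61.9  64. ]
scene orange 16 [270.8 248.8] [269 246   4   7] [621.1 -36.5  64. ]
scene orange 401 [263.3 367.4] [252 357  23  22] [475.1 296.9  64. ]
scene orange 63 [301.3 383.9] [296 380  12   9] [369.3 296.5  64. ]
top blue 288 [305.4 201.5] [296 193  20  18] [650.7 -78.9  64. ]
top blue 4 [325.5 220. ] [324 220   4   1] [ 600.1 -143.8   64. ]
top blue 22 [301.6 236.7] [301 232   3  11] [542.7 -79.5  64. ]
top orange 6 [325.8 214.8] [324 214   5   2] [ 615.9 -143.2   64. ]
```

View pics/c2.png

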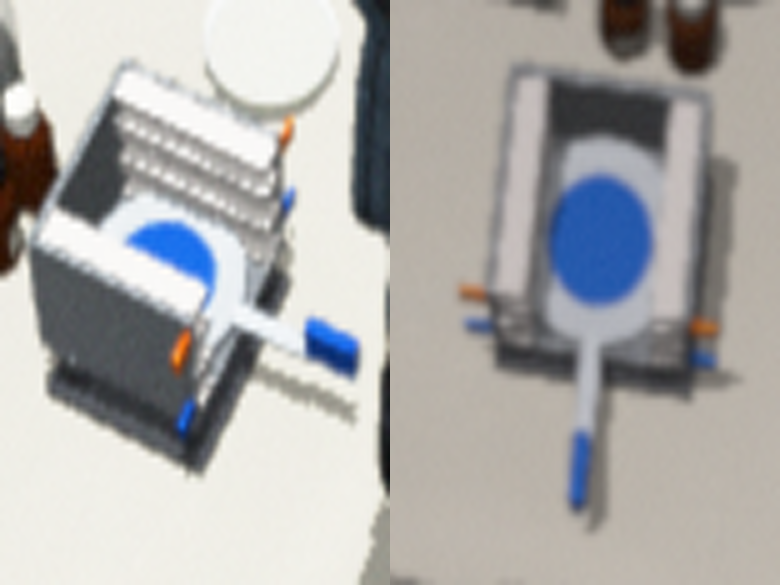

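The blue disc sits in the lowest slot: spot at top (305,201), handle straight out at (302,237), and the rim looks to be against the back. Now the orange one.

Request:
move_arm:
  deltas: "-0.005 -0.03 0 0 0 0.02 1; -0.01 -0.07 0.02 0 0 0.02 1; -0.02 -0.11 0.05 0 0 0.02 1; -0.0245 -0.15 0.08 0 0 0.02 1; -0.0245 -0.17 0.1 0 0 0.02 1; -0.0245 -0.177 0.108 0 0 0.02 1; -0.0245 -0.177 0.108 0 0 0.02 1; -0.0245 -0.177 0.108 0 0 0.02 1; -0.0245 -0.177 0.108 0 0 0.02 1"

```text
time_s: 15.1
position: [382.0, 102.7, 37.9]
orientation: [-0.026, 0.999, 0.024, -0.002]
wrist_force: [0.7, -1.0, 1.2]
opening: 85.1
```

```bash
python3 d.py 377.5 279.5 -21 -.022
```

```text
t 15.1 pos [382.0468 102.6763  37.9446] yaw 0.04748894929911495 tiltz [-0.0048  0.0524 -0.9986] F [ 0.6824 -0.9625  1.2418] open 85.07945831985948
[ 0.004  -0.1735  0.0681] [-0.0525  0.0041  0.0694]
```

```bash
python3 d.py 377.5 279.5 -21 -.022; python3 -c "
from h import *
np.set_printoptions(precision=3,suppress=True)
s=robot.get_state();print(s['joint_pos'],s['dq'],s['joint_torque'],s['torque'])"
```

```text
t 15.1 pos [382.0468 102.6763  37.9446] yaw 0.04748894929911495 tiltz [-0.0048  0.0524 -0.9986] F [ 0.6824 -0.9625  1.2418] open 85.07945831985948
[ 0.004  -0.1735  0.0681] [-0.0525  0.0041  0.0694]
[ 0.047 -0.276 -0.532  1.317  0.053  3.141] [ 0.012  0.02  -0.096 -0.131  0.005  0.002] [ -0.056 -21.024  31.538   0.114   0.178   0.   ] [-0.055  0.01   0.047]
```

Joint 6 is at its limit. The jaw is symmetric, so I'll use the half-turned grasp (j6 going down) instead.

Request:
move_arm:
  deltas: "0 0 -0.03 0 0 -1.25 1; 0 0 -0.03 0 0 -1.25 1; 0 0 -0.03 0 0 -1.25 1; 0 0 -0.03 0 0 -1.25 1; 0 0 -0.03 0 0 -1.25 1; 0 0 -0.03 0 0 -1.25 1; 0 0 -0.03 0 0 -1.25 1; 0 0 -0.03 0 0 -1.25 1; 0 0 -0.03 0 0 -1.25 1; 0 0 -0.03 0 0 -1.25 1"

```text
time_s: 15.93
position: [383.0, 101.5, 69.2]
orientation: [-0.022, 0.794, 0.607, 0.015]
wrist_force: [0.1, -0.6, 0.8]
opening: 85.7
```

```bash
python3 d.py 377.5 279.5 40 2.45; python3 -c "
from h import *
s=robot.get_state();print(s['joint_pos'])"
```

```text
t 15.9333 pos [383.0246 101.4894  69.2027] yaw 1.304169539671346 tiltz [-0.0027  0.0524 -0.9986] F [ 0.1424 -0.6457  0.8002] open 85.72434042287945
[ 0.1686 -0.0516  0.0385] [ 0.014  -0.0537 -1.1451]
[ 0.04339981 -0.29216009 -0.48203868  1.38136477  0.05250748  1.88040119]
```

Request:
move_arm:
  deltas: "0.02 -0.005 0.005 0.014 -0.053 -1.145 1; 0.05 -0.015 0.01 0.014 -0.053 -1.145 1; 0.08 -0.025 0.02 0.014 -0.053 -1.145 1; 0.11 -0.034 0.025 0.014 -0.053 -1.145 1; 0.14 -0.043 0.03 0.014 -0.053 -1.145 1; 0.16 -0.049 0.036 0.014 -0.053 -1.145 1; 0.168 -0.0515 0.038 0.014 -0.053 -1.145 1; 0.168 -0.0515 0.038 0.014 -0.053 -1.145 1; 0.168 -0.0515 0.038 0.014 -0.053 -1.145 1; 0.168 -0.0515 0.038 0.014 -0.053 -1.145 1"

```text
time_s: 16.77
position: [378.1, 279.6, 40.1]
orientation: [-0.001, 0.34, 0.94, 0.0]
wrist_force: [0.9, -0.1, 1.1]
opening: 85.4
```

```bash
python3 d.py 377.5 279.5 15 3.12; python3 -c "
from h import *
s=robot.get_state();print(s['joint_pos'],s['dq'])"
```

```text
t 16.7667 pos [378.0521 279.6267  40.1472] yaw 2.447924872343071 tiltz [-0.0012  0.0006 -1.    ] F [ 0.8538 -0.122   1.1208] open 85.4231679510938
[ 0.0003 -0.0004  0.0251] [ 0.0002 -0.0014 -0.6721]
[ 4.93239313e-01 -6.40748029e-02 -3.43301412e-01  1.29236371e+00
  1.16128320e-03  1.18690643e+00] [-0.00462435 -0.0094983  -0.00579661 -0.00249514 -0.00833686 -0.11264312]
```

Request:
move_arm:
  deltas: "0 0 0.01 0 0 -0.672 1; 0 0 0.02 0 0 -0.672 1; 0 0 0.025 0 0 -0.672 1; 0 0 0.025 0 0 -0.672 1; 0 0 0.025 0 0 -0.672 1; 0 0 0.025 0 0 -0.672 1; 0 0 0.025 0 0 -0.672 1; 0 0 0.025 0 0 -0.672 1"

```text
time_s: 17.43
position: [378.2, 279.0, 15.2]
orientation: [-0.001, 0.014, 1.0, 0.0]
wrist_force: [-0.4, -0.4, 0.3]
opening: 85.2
```

```bash
python3 d.py 377.5 279.5 -20.5 3.12
```

```text
t 17.4333 pos [378.1676 278.9796  15.2222] yaw 3.1126809497405965 tiltz [-0.0011  0.0009 -1.    ] F [-0.4324 -0.424   0.2925] open 85.19206961230688
[0.0006 0.0005 0.0357] [ 0.0008 -0.0012 -0.0073]
```

Request:
move_arm:
  deltas: "0 0 0.015 0 0 0 1; 0 0 0.03 0 0 0 1; 0 0 0.0355 0 0 0 1; 0 0 0.0355 0 0 0 -1; 0 0 0.0355 0 0 0 -1; 0 0 0.0355 0 0 0 -1; 0 0 0.0355 0 0 0 -1; 0 0 0.0355 0 0 0 -1; 0 0 0.0355 0 0 0 -1; 0 0 0.0355 0 0 0 -1"

```text
time_s: 18.27
position: [378.4, 279.6, -19.7]
orientation: [-0.0, 0.013, 1.0, 0.001]
wrist_force: [-1.3, -0.3, 0.1]
opening: 8.8
```

Request:
move_arm:
  deltas: "0 0 0 0 0 0 -1; 0 0 0 0 0 0 -1; 0 0 0 0 0 0 -1; 0 0 0 0 0 0 -1"

```text
time_s: 18.6
position: [378.4, 279.6, -19.7]
orientation: [-0.0, 0.013, 1.0, 0.001]
wrist_force: [-0.2, 0.8, 5.0]
opening: 8.3
```

```bash
python3 d.py
```

```text
t 18.6 pos [378.392  279.6229 -19.7116] yaw 3.1164401653830454 tiltz [-0.0001  0.0015 -1.    ] F [-0.1913  0.7829  4.9678] open 8.294360619366937
```

Orange gripped. Lift, then carry across above the clutter.

Request:
move_arm:
  deltas: "0 0 -0.015 0 0 0 -1; 0 0 -0.04 0 0 0 -1; 0 0 -0.07 0 0 0 -1; 0 0 -0.1 0 0 0 -1; 0 0 -0.115 0 0 0 -1; 0 0 -0.12 0 0 0 -1; 0 0 -0.12 0 0 0 -1; 0 0 -0.12 0 0 0 -1"

```text
time_s: 19.27
position: [376.8, 278.5, 97.7]
orientation: [-0.002, 0.013, 1.0, -0.001]
wrist_force: [-0.1, -0.3, -0.9]
opening: 8.5
```

```bash
python3 d.py 400 -78.3 90 3.14159
```

```text
t 19.2667 pos [376.8224 278.4614  97.7384] yaw 3.1163233431915267 tiltz [-0.0042 -0.001  -1.    ] F [-0.1417 -0.3296 -0.9125] open 8.468470276224489
[-0.0322 -0.3561  0.008 ] [-0.0011 -0.0042 -0.0253]
```

Request:
move_arm:
  deltas: "-0.002 -0.015 0 0 0 0 -1; -0.005 -0.045 0 0 0 0 -1; -0.008 -0.08 0 0 0 0 -1; -0.012 -0.115 0 0 0 -0.01 -1; -0.016 -0.15 0 0 0 -0.01 -1; -0.02 -0.185 0 0 0 -0.01 -1; -0.024 -0.22 0 0 0 -0.02 -1; -0.028 -0.255 0 0 0 -0.025 -1; -0.031 -0.29 0 0 0 -0.025 -1; -0.031 -0.315 0 0 0 -0.025 -1"

```text
time_s: 20.1
position: [399.1, -39.0, 96.5]
orientation: [-0.003, 0.001, 1.0, 0.0]
wrist_force: [0.5, -0.1, -1.4]
opening: 8.3
```

Request:
move_arm:
  deltas: "0 -0.02 0.003 0 0 0 -1; 0 -0.034 0.006 0 0 0 -1; 0 -0.04 0.008 0 0 0 -1; 0 -0.041 0.008 0 0 0 -1; 0 -0.041 0.008 0 0 0 -1; 0 -0.041 0.008 0 0 0 -1; 0 -0.041 0.008 0 0 0 -1"

```text
time_s: 20.68
position: [400.7, -76.7, 91.0]
orientation: [-0.001, -0.001, 1.0, 0.0]
wrist_force: [-0.1, 0.3, -1.4]
opening: 8.6
```

```bash
python3 d.py 460 -78.3 85.5 3.14159; python3 - <<'E'
from h import *
np.set_printoptions(precision=1,suppress=True)
z=robot.get_state()["position"][2]+24.7
for n in("scene","top"):
    c=cam(n)
    for a,ce,b in blobs(c,"orange",20):
        if 240<ce[0]<420 and 180<ce[1]<300: print(n,a,ce,b,plane(c,ce,z))
E
```

```text
t 20.6833 pos [400.7277 -76.6502  91.0284] yaw -3.140216747850915 tiltz [-0.0021  0.0009 -1.    ] F [-0.1096  0.2985 -1.3739] open 8.578772808060178
[-0.0593 -0.0017  0.0054] [ 0.0009 -0.0021  0.0014]
scene 295 [309.9 241.4] [300 233  21  18] [512.1 -75.3 115.7]
```

Request:
move_arm:
  deltas: "0 -0.0015 0.005 0 0 0 -1; 0 -0.0015 0.005 0 0 0 -1; -0.01 -0.0015 0.005 0 0 0 -1; -0.02 -0.0015 0.005 0 0 0 -1; -0.03 -0.0015 0.005 0 0 0 -1; -0.04 -0.0015 0.005 0 0 0 -1; -0.05 -0.0015 0.005 0 0 0 -1; -0.059 -0.0015 0.005 0 0 0 -1; -0.059 -0.0015 0.005 0 0 0 -1"

```text
time_s: 21.53
position: [461.3, -79.2, 86.1]
orientation: [-0.0, -0.0, 1.0, 0.0]
wrist_force: [-0.4, 0.3, -1.5]
opening: 8.8
```

```bash
python3 d.py 525 -78.2 85.5 3.14159
```

```text
t 21.5333 pos [461.2632 -79.1614  86.071 ] yaw -3.141251447318718 tiltz [-0.0007  0.0003 -1.    ] F [-0.4279  0.2892 -1.5022] open 8.821791042220804
[-0.0637  0.0009  0.0005] [ 0.0003 -0.0007  0.0003]
```

No contact on entry. On to 525, then feel for the ledge.

Request:
move_arm:
  deltas: "-0.01 0.001 0 0 0 0 -1; -0.02 0.001 0 0 0 0 -1; -0.03 0.001 0 0 0 0 -1; -0.04 0.001 0 0 0 0 -1; -0.05 0.001 0 0 0 0 -1; -0.058 0.001 0 0 0 0 -1; -0.063 0.001 0 0 0 0 -1; -0.063 0.001 0 0 0 0 -1"

```text
time_s: 22.2
position: [523.4, -78.2, 85.9]
orientation: [-0.001, -0.0, 1.0, 0.0]
wrist_force: [-0.9, 0.5, -1.8]
opening: 8.6
```

Request:
move_arm:
  deltas: "0 0 0.0015 0 0 0 -1; 0 0 0.003 0 0 0 -1; 0 0 0.003 0 0 0 -1"

```text
time_s: 22.45
position: [522.0, -78.0, 82.5]
orientation: [-0.001, 0.0, 1.0, 0.0]
wrist_force: [0.2, -0.6, -1.0]
opening: 8.5
```

Request:
move_arm:
  deltas: "0 0 0.001 0 0 0 -1; 0 0 0.001 0 0 0 -1"

```text
time_s: 22.62
position: [522.4, -78.2, 81.9]
orientation: [-0.001, 0.0, 1.0, 0.0]
wrist_force: [0.1, -0.5, -1.0]
opening: 8.5
```

Request:
move_arm:
  deltas: "0 0 0.001 0 0 0 -1; 0 0 0.001 0 0 0 -1"

```text
time_s: 22.78
position: [522.8, -78.2, 81.3]
orientation: [-0.001, 0.0, 1.0, 0.0]
wrist_force: [-0.4, 0.3, -0.2]
opening: 8.3
```

Request:
move_arm:
  deltas: "0 0 0.001 0 0 0 -1; 0 0 0.001 0 0 0 -1"

```text
time_s: 22.95
position: [522.9, -78.2, 80.9]
orientation: [-0.001, 0.0, 1.0, 0.0]
wrist_force: [-2.3, 0.1, 3.3]
opening: 8.4
```

Request:
move_arm:
  deltas: "-0.004 0 -0.001 0 0 0 -1; -0.008 0 -0.001 0 0 0 -1; -0.012 0 -0.001 0 0 0 -1; -0.014 0 -0.001 0 0 0 -1; -0.014 0 -0.001 0 0 0 -1"

```text
time_s: 23.37
position: [537.8, -78.2, 81.1]
orientation: [-0.0, 0.0, 1.0, 0.0]
wrist_force: [-0.0, 0.2, 0.8]
opening: 8.9
```

Request:
move_arm:
  deltas: "-0.003 0 0 0 0 0 -1; -0.003 0 0 0 0 0 -1"

```text
time_s: 23.53
position: [540.4, -78.2, 81.1]
orientation: [-0.001, 0.0, 1.0, 0.0]
wrist_force: [-1.4, 0.0, 2.0]
opening: 8.2
```

Request:
move_arm:
  deltas: "-0.002 0 0 0 0 0 -1; -0.002 0 0 0 0 0 -1"

```text
time_s: 23.7
position: [542.1, -78.2, 81.1]
orientation: [-0.001, 0.0, 1.0, 0.0]
wrist_force: [-1.3, 0.1, 2.1]
opening: 8.6
```

Request:
move_arm:
  deltas: "-0.002 0 0 0 0 0 -1; -0.002 0 0 0 0 0 -1"

```text
time_s: 23.87
position: [542.6, -78.2, 81.1]
orientation: [-0.002, 0.0, 1.0, 0.0]
wrist_force: [-4.6, -0.4, 4.8]
opening: 8.6
```

Request:
move_arm:
  deltas: "-0.001 0 0 0 0 0 -1; -0.001 0 0 0 0 0 -1"

```text
time_s: 24.03
position: [542.6, -78.2, 81.0]
orientation: [-0.003, 0.0, 1.0, 0.0]
wrist_force: [-8.4, -0.9, 5.3]
opening: 8.9
```

Back stop reached at 542.6. Release, retreat and check.

Request:
move_arm:
  deltas: "0.001 0 0 0 0 0 -1; 0.001 0 0 0 0 0 1; 0.001 0 0 0 0 0 1; 0.001 0 0 0 0 0 1; 0.001 0 0 0 0 0 1; 0.001 0 0 0 0 0 1; 0.001 0 0 0 0 0 1; 0.001 0 0 0 0 0 1"

```text
time_s: 24.7
position: [544.0, -78.1, 80.9]
orientation: [-0.001, 0.0, 1.0, 0.0]
wrist_force: [-0.0, -1.0, -0.2]
opening: 85.2
```

Request:
move_arm:
  deltas: "0 0 -0.02 0 0 0 1; 0 0 -0.05 0 0 0 1; 0.02 0 -0.07 0 0 0 1; 0.05 0.02 -0.08 0 0 0 1; 0.08 0.05 -0.08 0 0 0 1; 0.1 0.09 -0.08 0 0 0 1; 0.12 0.13 -0.08 0 0 0 1; 0.12 0.17 -0.08 0 0 0 1; 0.12 0.2 -0.08 0 0 0 1; 0.12 0.2 -0.08 0 0 0 1"

```text
time_s: 25.53
position: [423.1, 127.2, 161.7]
orientation: [-0.0, -0.004, 1.0, 0.002]
wrist_force: [-0.0, -0.1, 0.6]
opening: 85.6
```

```bash
python3 d.py; python3 - <<'E'
from h import *
np.set_printoptions(precision=1,suppress=True)
P={}
for n in("scene","top"):
    c=P[n]=cam(n)
    for col in HUE:
      for a,ce,b in blobs(c,col,15):
        if 245<ce[0]<420 and 170<ce[1]<280: print(n,col,a,ce,b,plane(c,ce,106 if col=="orange" else 54),"blade-top",plane(c,ce,120 if col=="orange" else 68))
    x,y=[(235,180),(264,165)][n=="top"]
    P[n+"o"]=cv2.resize(c["pixels"][y:y+90,x:x+78],None,fx=5,fy=6.5,interpolation=cv2.INTER_CUBIC)
    old=cv2.imread(f"pics/{n}0.png"); d=(cv2.absdiff(old,c["pixels"]).max(2)>40).astype(np.uint8)
    nn,l,s,ce=cv2.connectedComponentsWithStats(d); print(n,"changed",[(s[i].tolist()) for i in range(1,nn) if s[i,4]>25])
cv2.imwrite("pics/c3.png",np.hstack([P["sceneo"],P["topo"]]))
E
```

```text
t 25.5333 pos [423.0997 127.1704 161.6669] yaw -3.1343475597938064 tiltz [-0.0006  0.0039 -1.    ] F [-0.0348 -0.1426  0.6195] open 85.60658081537372
scene blue 15 [271.5 259.1] [270 257   4   5] [606.2 -10.4  54. ] blade-top [601.4  -2.5  68. ]
scene orange 256 [266.4 226.3] [256 219  21  16] [654.3 -78.5 106. ] blade-top [648.6 -69.4 120. ]
scene orange 15 [270.9 248.6] [269 246   4   6] [606.2 -12.5 106. ] blade-top [601.2  -4.3 120. ]
scene changed [[454, 6, 116, 197, 10994], [249, 145, 314, 195, 22509], [575, 202, 32, 18, 202], [565, 204, 9, 6, 26], [619, 213, 15, 47, 258], [432, 224, 208, 186, 16646], [276, 242, 14, 6, 41], [473, 270, 44, 15, 252], [411, 342, 19, 6, 45], [252, 356, 24, 23, 439], [295, 379, 14, 11, 100]]
top orange 324 [305.1 196.1] [295 187  21  19] [653.7 -78.6 106. ] blade-top [649.1 -79.4 120. ]
top orange 33 [300.9 232.6] [299 227   4  12] [544.3 -78.5 106. ] blade-top [540.9 -79.4 120. ]
top changed [[292, 180, 28, 45, 803], [135, 192, 146, 184, 11299], [299, 225, 12, 21, 196], [363, 244, 22, 21, 371], [365, 284, 6, 13, 63], [202, 354, 66, 60, 2033], [128, 367, 59, 78, 3831], [201, 374, 115, 106, 3341], [193, 377, 9, 21, 122], [456, 393, 113, 75, 4808], [318, 398, 136, 11, 1123], [193, 400, 87, 80, 3491], [312, 413, 4, 15, 37], [453, 412, 11, 10, 36], [102, 450, 25, 30, 449], [479, 458, 22, 8, 76], [439, 466, 20, 4, 31], [311, 470, 109, 6, 294]]
```

View pics/c3.png

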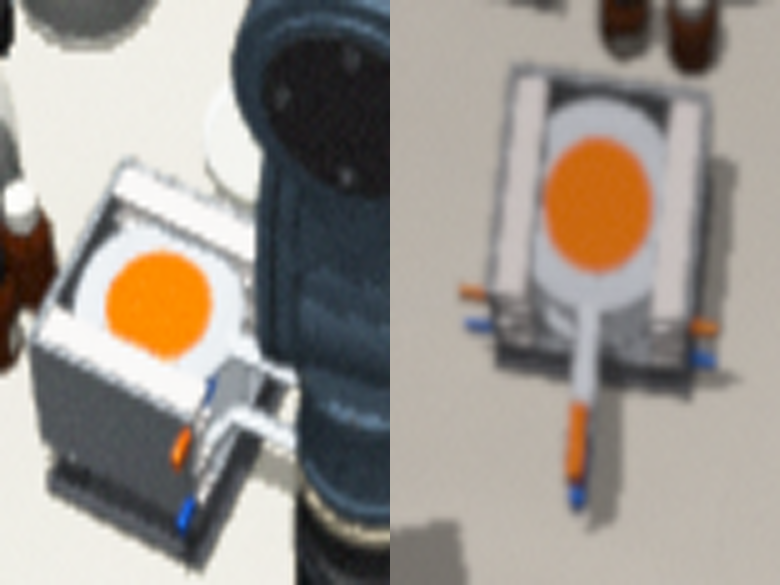

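Both discs read home. The two views agree on orange at (654, −78.5), the handles are straight out, the middle slot is empty, and the petri area is unchanged. Handing in.

```bash
python3 -c "
from rig import robot
print(robot.hand_in())"
```

```text
the job is handed in; nothing more can be done
None
```

Both discs are in the cassette, blue in the lowest slot and orange in the highest. Each was pushed in until it touched the back stop, then released. The job was handed in at about 26 s of the 64 s allowed; `robot.hand_in()` gives no verdict.

**Last checks**
- **Orange:** both views put the spot within about 1 mm of (654, −78.5), and both views agree with the height. The ledge was felt at the expected height.
- **Blue:** the check after its release showed it level and home, with the handle straight out. It was later hidden under the orange disc. Only its handle, still in line, shows in the last top view.
- **Middle slot and bystanders:** the middle slot is empty, and the petri dish did not move. The timer and bottle cap were not compared at the end because the arm blocks part of the view; the arm never came low near them.

**What disagreed**
- **Tool height:** the reported tool height was about 25 mm too low. The first blue grasp therefore closed above the blade without moving the disc. I found the offset by pressing the shut fingers on the bench (contact at reported z = −25.2) and corrected for it.
- **Wrist joint:** the last joint reached its limit on the way to the orange disc, so I used the half-turned grasp instead.
- **Camera heights:** they read a few millimetres low, so I set the final heights by feeling for the ledges.

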